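# Set the clear check cell in the light-gate tester

## Task

Take the clear cell with the blue cap from the blue tray and set it in the tester's round well so that its clear faces look along the light path: press lightly and turn it until its slotted foot drops over the key and stands fully home on the well's floor. It is glass, so never force it against the tester; let go of it, then press the green read button all the way in. Leave the tray's other two blocks and the tape roll where they are.

Things in the scene. Friction and masses are not known exactly. Their poses are not given: they have to be found in the camera images.
- cell_mid (a point): Centre, half-way up (44 mm above the underside), of the see-through cell with the BLUE cap, standing loose and upright in the tray at any yaw; 150 g, give or take a third. z up. The two clear faces look along +y and -y (a white stripe on the cap runs along y), the faces along x are black. Square glass body 26 x 26 mm. Either way round is right.
- cell_cap (a point): Middle of the cell's blue cap, 31 mm above its centre: square, 28 x 28 mm, 26 mm high, its top 88 mm above the cell's underside; the place to grip. Axes as the cell's.
- cell_foot (a point): Middle of the cell's underside. Foot 28 x 30 mm, 8 mm high, cut right through along the cell's x axis by a slot 8.5 mm wide and 8 mm deep. Above it a round collar 44 mm in diameter, from 8 to 16 mm above the underside. Axes as the cell's.
- tester: Light-gate tester: fixed grey base 215 x 210 x 12 mm; origin on the bench under the axis of the well, x and y along the base's edges, z up. A display box, top 62 mm above the bench, stands on the base at x from 89 to 123 mm. On the base a swivel head carries well, key, lamp and sensor.
- light_path (a point): Point on the well's axis at the height of the light path, 59 mm above the bench; axes are the BASE's, not the head's. Lamp and sensor posts (26 x 22 mm, tops 72 mm above the bench) stand on the head 66 mm either side of the axis along the head's y, which is the light path; their 18 mm lens tubes come in to 38 mm from the axis.
- well (a point): Point on the axis of the well, 41 mm above the bench at the rim of its mouth; axes are the BASE's. A funnel narrows from about 50 mm to the round bore of 46 mm diameter at 37 mm above the bench. The bore's floor is 20 mm above the bench. A cell that is home stands on the floor with its centre 23 mm above this point.
- key (a point): Point on the well's axis on its floor; axes are the BASE's. A brass key bar, 6 mm wide, 40 mm long, 7 mm high, lies across the floor through the axis, along the head's x (square to the light path). A cell out of line with it stands 7 mm high on it; in line (about 0.09 rad play either way) its slot drops over the key.
- swivel (a point): Point on the well's axis, on the base; axes are the BASE's. The whole head (well, key, posts) is clamped on a swivel about this axis, turned by an unreported angle of up to 0.5 rad either way from the base's axes. The angle is seen from the posts or felt with the cell; the head does not turn under hand force.
- read (a joint): Travel of the spring read button, m: 0 out, 0.006 fully in (takes about 5 N at the end).
- read_top (a point): Centre of the top of the green read button, 26 mm diameter, on the base's corner at x -71, y -86 mm; it is pressed straight down.
- blank_white_mid (a point): Centre of the white block with the yellow cap, same shape as the cell but opaque; stays in the tray.
- blank_black_mid (a point): Centre of the black block with the red cap, same shape as the cell but opaque; stays in the tray.
- tray: Flat fixed blue tray 110 x 290 mm, origin at the centre of its underside on the bench, long side along its y; floor 4 mm thick, rims 9 mm high. The three cells stand on its floor in a row along its y, 88 mm apart, in any order.
- tape_roll: Orange tape roll, 100 mm diameter, 48 mm high, lying flat on the bench; a bystander. Origin at the centre of its underside.

How it is judged:
By the outcome, as a careful person would: the job done as asked, in the order asked, and still so for the second after the job is handed in, with the robot touching nothing.
It also fails if it takes over 64 s, if anything falls off the work surface, if the arm or the gripper's body presses on something with over 40 N, if the wrist force passes 120 N, or if a joint passes its speed limit or range.

## Robot

A 6-joint arm with a two-finger parallel gripper is mounted at the origin on the work surface. World frame = base frame: x ahead of the robot, y to its left, z up, the work surface at z = 0. Lengths are in m, angles in degrees, forces in N, time in s.
With the tool pointing down it reaches from about 0.25 to 0.725 m from the base axis. Payload 9.7 kg.
Tool frame: the origin (TCP) lies midway between the tips of the shut fingers; the grasp point (between the pads) lies 19 mm behind it; x points along the fingers, y is the direction in which the jaws open and shut, and the axes are right-handed (so a half turn about x gives the same grasp; the last joint's range is limited). The gripper opens to 85 mm and grips with 20 to 120 N. Pads are 22 mm wide; open, the fingers measure 114 mm over their backs; the gripper's body (76 mm by 85 mm) begins 54 mm behind the grasp point. The pads swing forward as they close: fully open they stand 13 mm farther back than shut.
Start: joints at [68.239, 4.979, 10.078, 95.1, 0, 90], TCP at [0.204, 0.511, 0.231] pointing down, gripper open.
Joint ranges: [-179.16, 179.16], [-48.56, 103.87], [-65.8, 70.77], [-126.05, 130.52], [-82.76, 87.17], [-180, 180]. Speed limits (degrees/s): [127.2, 127.2, 147.25, 180, 180, 180].

## Interface

Orientations are given as [roll, pitch, yaw] about the fixed x, y, z axes, in that order (R = Rz(yaw) Ry(pitch) Rx(roll)).
In Python, from workcell import bot, cams gives the robot as it stands.
- The arm moves only by the tool apply_moves, never from a script. Its argument "commands" is a list of rows, each a list of 5 numbers: the shift along the tool's x, y, z in m, then the turn about the tool's x in rad, then the opening, from -1 (shut) to 1 (fully open). In form: [[tx, ty, tz, roll, hand], ...]. A call has 1 to 12 rows; each row is the pose to reach, as a shift and turn from the pose measured when the call began, along the tool's axes at that moment; what a row does not reach only later rows make up. A row lasts 1/10 s, in which the tool goes at most 50 mm and 8.59 degrees, less where a joint would pass 70% of its speed; a pose out of reach is approached as far as the arm can. A call with a gripper value outside its range is refused whole. The fingers move at their own pace and stop on an object; "newtons" is the grip in N (left out, the last holds). Time passes only in rows, so rows that repeat a pose let the fingers close. It gives the time, the measured TCP pose, the force and the opening at its end, in the units of the state.
- bot.get_obs(): the state, without advancing time (a new reading comes with each control period).
- cams.camera(name): name is "side" or "top" or "wrist"; returns a dict with "frame" (480x640x3 uint8, blue, green, red), "depth" (480x640 float32, m along the optical axis (not along the pixel's ray), 0 where there is no reading), "camera_matrix" (3x3 intrinsics, pixels), "R" (3x3) and "t" (3): a world point X has camera coordinates R X + t; the wrist camera has in their place "mount" (4x4, takes a point from camera to tool coordinates, whose origin is the TCP and whose axes are the tool frame's). Camera axes: x right, y down, z forward; pixel columns grow to the right and rows downward; lengths in m; the calibration is good to about 2 mm. A picture is of the moment at which its call begins: read the wrist's pose just before it.
- bot.job_done(): hands the job in, once; it reports no verdict.
Trained networks look in the newest picture that a camera, given by its name, has taken for a name from the list of things; names that differ only in an ending like _2 or _b are one class to them, and where a whole thing is asked for, a point or a joint stands for the part that bears it (a point fixed in the world has none). Each returns a list of dicts, best first, with "confidence" (0 to 1); they miss things now and then, are a little off and sometimes report something else, mostly with a low value. They report only what shows in the picture. A call takes as long as a camera call.
- cams.spot_in(name, camera): "rect" ([left, top, right, bottom] in pixels, round what is visible of it).
The state is a dict: "time": time; "q": joint angles; "qd": joint speeds; "joint_efforts": joint torques, N m; "ee_pos": TCP position; "tcp_rot": TCP orientation; "wrist_force": force on the tool from outside, world axes, zero at the start; "torque": the same for the moment, N m; "opening": finger opening in m.
Only numpy, scipy, OpenCV 4.12 (cv2) and the standard library are available. Lean on these libraries where they do the work, as an engineer would, in place of code of your own. Each camera call takes 0.05 s, during which the arm holds its last target. There are 200 camera calls.

## Working session

There is one attempt and no reset: what is moved stays moved. The work goes in short steps, Python scripts to look and compute and a tool call to move; the robot and the scene stay as the last step left them, time stands still between calls to the robot, and variables do not carry over. Pictures are saved under pics/ and viewed, about 8 in all and at most 12, crops included, and the job is handed in when it is done.

Besides the shell and the picture viewer there is one more tool, called after "Call:" by a JSON object that holds its "method" and its "body". apply_moves: Moves the arm, as the interface text tells. Its arguments: {"type":"object","properties":{"commands":{"type":"array"},"newtons":{"type":"number"}},"required":["commands"]}

```bash
mkdir -p pics; cat > h.py <<'E'
import numpy as np, cv2
from workcell import bot, cams
from scipy.spatial.transform import Rotation as Ro
def cloud(c,obs=None):
    K=c["camera_matrix"];d=c["depth"];v,u=np.mgrid[:480,:640]
    P=np.stack([(u-K[0,2])/K[0,0]*d,(v-K[1,2])/K[1,1]*d,d],-1)
    if "R" in c: W=(P-c["t"])@c["R"]
    else:
        M=c["mount"];T=P@M[:3,:3].T+M[:3,3]
        W=T@Ro.from_euler('xyz',obs["tcp_rot"],degrees=True).as_matrix().T+obs["ee_pos"]
    W[d==0]=np.nan
    return W
E
python3 - <<'E'
from h import *
o=bot.get_obs();print(o)
for n in("top","side"):
    c=cams.camera(n);f=c["frame"].copy();W=cloud(c)
    np.savez(n+".npz",W=W,f=f,K=c["camera_matrix"],R=c["R"],t=c["t"])
    for k in("cell_cap","cell_mid","blank_white_mid","blank_black_mid","tester","read_top","tray","tape_roll","well"):
        for r in cams.spot_in(k,n)[:2]:
            a,b,e,g=map(int,r["rect"]);p=W[(b+g)//2,(a+e)//2]
            print(n,k,round(r["confidence"],2),(a,b,e,g),np.round(p,3))
    cv2.imwrite(f"pics/{n}.png",f)
E
```

```text
{'time': 0.0, 'q': array([6.82367539e+01, 5.01233832e+00, 1.00348614e+01, 9.50971405e+01,
       1.21962937e-05, 9.00002041e+01]), 'qd': array([ 0.01094583,  0.00211899,  0.02852906, -0.03451125,  0.03882365,
        0.09774907]), 'joint_efforts': array([ 2.56169122e-03, -5.20381129e+01,  4.64813089e+01,  1.60314061e-02,
        1.60853023e-05,  1.81632356e-05]), 'ee_pos': array([0.20384777, 0.51060562, 0.23057481]), 'tcp_rot': array([ -90.00916094,   89.92538261, -111.77261121]), 'wrist_force': array([-0.42357269,  0.05309587, -0.21099641]), 'torque': array([ 7.70756752e-06, -6.66501021e-02,  1.43061962e-02]), 'opening': 0.08545899712594067}
top cell_cap 0.97 (453, 304, 488, 330) [ 0.473 -0.304  0.095]
top cell_cap 0.69 (209, 301, 225, 318) [0.488 0.109 0.032]
top cell_mid 0.81 (452, 306, 489, 331) [ 0.472 -0.305  0.091]
top blank_white_mid 0.79 (353, 303, 383, 326) [ 0.479 -0.143  0.091]
top blank_white_mid 0.31 (110, 188, 237, 318) [0.587 0.193 0.016]
top blank_black_mid 0.92 (402, 302, 435, 328) [ 0.477 -0.223  0.091]
top tester 0.94 (109, 187, 237, 318) [0.588 0.192 0.019]
top r
[... 327 characters left out ...]
0.585 0.194 0.02 ]
side cell_cap 0.9 (434, 189, 462, 231) [ 0.466 -0.305  0.055]
side cell_cap 0.44 (286, 338, 299, 351) [0.487 0.118 0.031]
side cell_mid 0.95 (435, 186, 462, 233) [ 0.466 -0.304  0.058]
side blank_white_mid 0.57 (379, 227, 411, 273) [ 0.475 -0.13   0.06 ]
side blank_black_mid 0.7 (414, 206, 434, 251) [ 0.471 -0.22   0.058]
side tester 0.87 (110, 266, 312, 451) [0.564 0.207 0.019]
side tester 0.66 (411, 206, 434, 253) [ 0.474 -0.22   0.054]
side read_top 0.56 (286, 334, 303, 352) [0.485 0.116 0.034]
side tray 0.57 (349, 205, 485, 303) [ 0.468 -0.209  0.003]
side tape_roll 0.84 (253, 182, 301, 229) [ 0.784 -0.148 -0.001]
side well 0.95 (109, 265, 311, 452) [0.554 0.214 0.036]
```

```bash
python3 - <<'E'
from h import *
t=cv2.imread("pics/top.png");s=cv2.imread("pics/side.png")
a=cv2.resize(t[170:350,90:270],(400,400),interpolation=2);b=cv2.resize(t[260:360,320:500],(400,222),interpolation=2)
c=cv2.resize(s[255:455,100:320],(400,364),interpolation=2);
im=np.zeros((600,800,3),np.uint8);im[:400,:400]=a;im[:222,400:]=b;im[222:586,400:]=c
cv2.imwrite("pics/m.png",im)
# tester estimates from top cloud
W=np.load("top.npz")["W"];
R=W[180:325,100:245].reshape(-1,3)
m=(R[:,2]>.007)&(R[:,2]<.018);P=R[m][:,:2];print(cv2.minAreaRect(P.astype(np.float32)))
for lo,hi in((.055,.068),(.068,.08)):
    m=(R[:,2]>lo)&(R[:,2]<hi)
    P=R[m][:,:2].astype(np.float32);print(lo,len(P),P.mean(0) if len(P) else 0)
    if lo==.068:
        _,l,cc=cv2.kmeans(P,2,None,(3,50,1e-5),3,0);print(cc,[cv2.minAreaRect(P[l[:,0]==i]) for i in(0,1)])
    else: print(cv2.minAreaRect(P))
m=(R[:,2]>.038)&(R[:,2]<.044);print("rim",R[m].mean(0),cv2.minEnclosingCircle(R[m][:,:2].astype(np.float32)))
C=W[295:340,445:495].reshape(-1,3);m=(C[:,2]>.085)&(C[:,2]<.1);P=C[m][:,:2].astype(np.float32);print("cap",P.mean(0),C[m][:,2].mean(),cv2.minAreaRect(P))
E
```

```text
((0.5841449499130249, 0.192421555519104), (0.21138115227222443, 0.2147335410118103), 87.6689682006836)
0.055 1960 [0.6573782  0.18859243]
((0.6092053651809692, 0.19089874625205994), (0.14992818236351013, 0.16191653907299042), 87.73917388916016)
0.068 429 [0.56597567 0.19142874]
[[0.5916348  0.25139052]
 [0.5411403  0.13339238]] [((0.5893344879150391, 0.24558237195014954), (0.039424583315849304, 0.025464827194809914), 67.89942169189453), ((0.5431081056594849, 0.13848668336868286), (0.03516995906829834, 0.02547452226281166), 68.90818786621094)]
rim [0.58058545 0.18914473 0.04044886] ((0.6103646755218506, 0.17791691422462463), 0.09782693535089493)
cap [ 0.47195217 -0.3167816 ] 0.09120055852874377 ((0.47182101011276245, -0.3174903094768524), (0.028056977316737175, 0.02879914827644825), 9.996746063232422)
```

View pics/m.png

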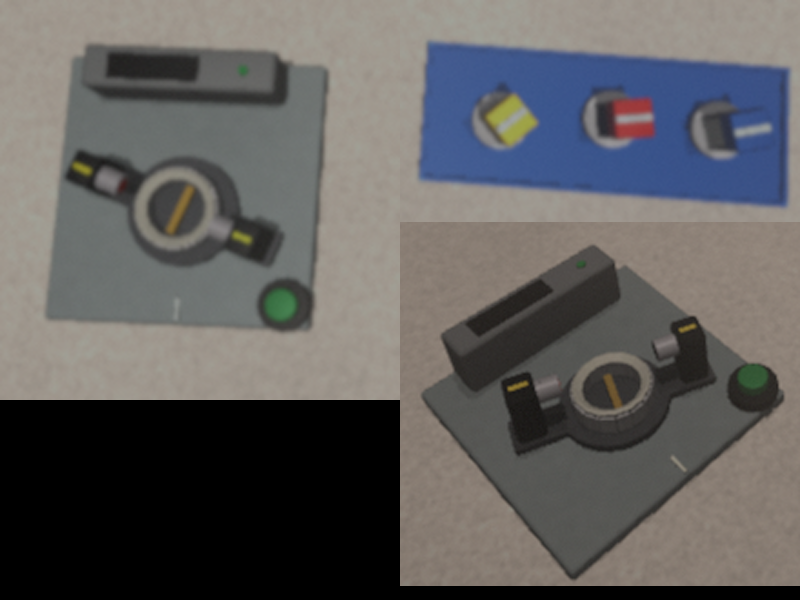

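Picture 1: the tester has posts (left ≈(85,170), right ≈(250,240) in the mosaic) turned roughly -20°. The clear cell is the rightmost in the tray, its white stripe ≈(752,130) nearly along world y. Next I'll set up a helper that converts targets into shifts, and check the wrist mount.

```bash
cat >> h.py <<'E'
def go(target,heading):
    "shift in tool axes + roll (rad) to bring TCP to target, jaw axis to heading (deg, mod 180)"
    o=bot.get_obs();R=Ro.from_euler('xyz',o["tcp_rot"],degrees=True).as_matrix()
    h=np.degrees(np.arctan2(R[1,1],R[0,1]));d=(h-heading+90)%180-90
    print("t",o["time"],"ee",np.round(o["ee_pos"],4),"head",round(h,2),"q6",round(o["q"][5],1),"F",np.round(o["wrist_force"],2),"open",round(o["opening"],4),"tilt",np.round(R[:,0],4))
    print("shift",np.round(R.T@(np.array(target)-o["ee_pos"]),4),"roll",round(np.radians(d),4))
E
python3 - <<'E'
from h import *
c=cams.camera("wrist");print(np.round(c["mount"],3),c["camera_matrix"])
go([.53,.19,.26],-22);go([.472,-.317,.23],10)
E
```

```text
[[ 0.    -0.259  0.966 -0.143]
 [ 1.    -0.    -0.     0.   ]
 [ 0.     0.966  0.259 -0.066]
 [ 0.     0.     0.     1.   ]] [[337.20816161   0.         323.90048206]
 [  0.         337.20816161 240.46854571]
 [  0.           0.           1.        ]]
t 1.05 ee [0.2039 0.5108 0.2313] head 68.24 q6 90.0 F [ 0.32 -0.24 -1.03] open 0.0851 tilt [-0. -0. -1.]
shift [-0.0287 -0.177   0.4218] roll -1.5666
t 1.05 ee [0.2039 0.5108 0.2313] head 68.24 q6 90.0 F [ 0.32 -0.24 -1.03] open 0.0851 tilt [-0. -0. -1.]
shift [ 0.0013 -0.6694  0.5559] roll 1.0165
```

Call:
{"method": "apply_moves", "body": {"commands": [[-0.03,-0.177,0.42,1.57,1],[-0.03,-0.177,0.42,1.57,1],[-0.03,-0.177,0.42,1.57,1],[-0.03,-0.177,0.42,1.57,1],[-0.03,-0.177,0.42,1.57,1],[-0.03,-0.177,0.42,1.57,1],[-0.03,-0.177,0.42,1.57,1],[-0.03,-0.177,0.42,1.57,1],[-0.03,-0.177,0.42,1.57,1],[-0.03,-0.177,0.42,1.57,1],[-0.03,-0.177,0.42,1.57,1],[-0.03,-0.177,0.42,1.57,1]]}}

```text
time: 2.25
ee_pos: [0.5287, 0.1901, 0.2611]
tcp_rot: [-54.4, 90.0, -166.2]
wrist_force: [-0.5, 0.0, -0.1]
opening: 0.0853
```

Call:
{"method": "apply_moves", "body": {"commands": [[0,0,0,0,1],[0,0,0,0,1]]}}

```text
time: 2.45
ee_pos: [0.5285, 0.1905, 0.2612]
tcp_rot: [-61.8, 90.0, -173.5]
wrist_force: [-0.3, 0.0, 0.5]
opening: 0.0856
```

```bash
python3 - <<'E'
from h import *
go([.472,-.317,.23],10)
o=bot.get_obs();c=cams.camera("wrist");W=cloud(c,o);np.savez("w1.npz",W=W,f=c["frame"])
cv2.imwrite("pics/w1.png",c["frame"])
R=W.reshape(-1,3);f=c["frame"].reshape(-1,3).astype(int)
P=R[(R[:,2]>.066)&(R[:,2]<.076)][:,:2].astype(np.float32)
_,l,cc=cv2.kmeans(P,2,None,(3,50,1e-5),3,0)
for i in(0,1):
    r=cv2.minAreaRect(P[l[:,0]==i]);print(len(P[l[:,0]==i]),r)
ring=R[(abs(R[:,2]-.041)<.003)&(np.hypot(R[:,0]-.567,R[:,1]-.191)<.045)][:,:2].astype(np.float32)
print("ring",len(ring),cv2.minEnclosingCircle(ring),cv2.fitEllipse(cv2.convexHull(ring)))
k=R[(abs(R[:,2]-.027)<.0035)&(np.hypot(R[:,0]-.567,R[:,1]-.191)<.023)][:,:2].astype(np.float32)
print("key",len(k),cv2.minAreaRect(k))
E
```

```text
t 2.45 ee [0.5285 0.1905 0.2612] head -21.7 q6 131.5 F [-0.26  0.04  0.47] open 0.0856 tilt [-3.e-04 -0.e+00 -1.e+00]
shift [0.0312 0.1352 0.4924] roll -0.5533
877 ((0.5888334512710571, 0.24657072126865387), (0.038484618067741394, 0.025801392272114754), 68.47596740722656)
683 ((0.5431419610977173, 0.14158646762371063), (0.03872280567884445, 0.025942426174879074), 66.26786041259766)
ring 1034 ((0.5655697584152222, 0.19440846145153046), 0.03220975771546364) ((0.5660964846611023, 0.1944178193807602), (0.06242743879556656, 0.06347108632326126), 175.1230926513672)
key 261 ((0.5661067962646484, 0.18582047522068024), (0.030586665496230125, 0.0434994138777256), 80.5382308959961)
```

View pics/w1.png

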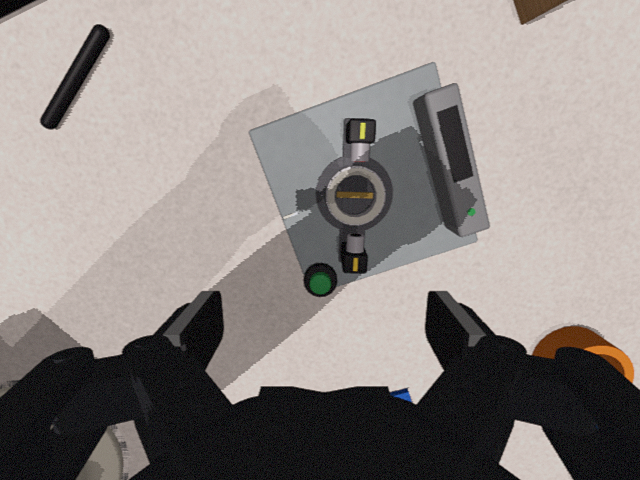

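Picture 2 (wrist): ring centre at ≈(355,196), key nearly horizontal in the image, i.e. along the jaws. Button at ≈(320,283). Ring and post midpoints agree at about (0.566, 0.194).

```bash
python3 - <<'E'
from h import *
z=np.load("w1.npz");W=z["W"];f=z["f"]
h=cv2.cvtColor(f,cv2.COLOR_BGR2HSV)
m=np.zeros((480,640),bool);m[180:212,335:375]=True
k=m&(h[...,1]>110)&(h[...,0]>8)&(h[...,0]<30)
v,u=np.nonzero(k);print(len(u),u.mean(),v.mean(),cv2.minAreaRect(np.stack([u,v],1).astype(np.float32)))
P=W[k][:,:2];P=P[np.isfinite(P).all(1)];c=P.mean(0);e=np.linalg.svd(P-c)[2][0];print("key",c,np.degrees(np.arctan(e[1]/e[0])),W[k][:,2].mean())
g=(h[...,0]>50)&(h[...,0]<80)&(h[...,1]>120);g[:260]=False
print("btn",np.nanmedian(W[g],0),g.sum())
y=(h[...,0]>22)&(h[...,0]<35)&(h[...,1]>150)&(W[...,2]>.06);l=[]
for a,b in((110,150),(250,275)):
    q=W[a:b,340:380][y[a:b,340:380]];print("stripe",q.mean(0),len(q));l.append(q.mean(0))
d=l[0]-l[1];print("light heading-90",np.degrees(np.arctan2(d[1],d[0]))-90,(l[0]+l[1])/2)
E
```

```text
222 354.6126126126126 194.52252252252254 ((354.0499572753906, 194.5016632080078), (36.04664993286133, 6.129929542541504), 1.9091525077819824)
key [0.56658717 0.19417234] -23.304843793932257 nan
btn [0.51517297 0.19738286 0.33686008] 1852
stripe [0.59095384 0.25436419 0.07261996] 14
stripe [0.54003762 0.13372179 0.07307175] 45
light heading-90 -22.8818117776498 [0.56549573 0.19404299 0.07284586]
```

Call:
{"method": "apply_moves", "body": {"commands": [[0.03,0.075,0.25,-0.3,1],[0.03,0.075,0.25,-0.3,1],[0.03,0.12,0.43,-0.54,1],[0.03,0.12,0.43,-0.54,1],[0.03,0.12,0.43,-0.54,1],[0.03,0.12,0.43,-0.54,1],[0.03,0.12,0.43,-0.54,1],[0.03,0.12,0.43,-0.54,1],[0.03,0.12,0.43,-0.54,1],[0.03,0.12,0.43,-0.54,1],[0.03,0.12,0.43,-0.54,1],[0.03,0.12,0.43,-0.54,1]]}}

```text
time: 3.7
ee_pos: [0.481, -0.2525, 0.2314]
tcp_rot: [-171.5, 90.0, 107.7]
wrist_force: [0.4, 0.1, -0.3]
opening: 0.0855
```

```bash
python3 - <<'E'
from h import *
o=bot.get_obs();c=cams.camera("wrist");W=cloud(c,o);np.savez("w2.npz",W=W,f=c["frame"])
cv2.imwrite("pics/w2.png",c["frame"])
print([(r["rect"],r["confidence"]) for r in cams.spot_in("cell_cap","wrist")])
R=W.reshape(-1,3);m=(abs(R[:,2]-.092)<.004)&(abs(R[:,0]-.472)<.03)&(abs(R[:,1]+.317)<.035)
print(np.nanmean(R[m],0),cv2.minAreaRect(R[m][:,:2].astype(np.float32)))
go([.472,-.317,.12],10)
E
```

```text
[([287.4, 250.7, 323.8, 312.7], 0.83)]
[ 0.47035331 -0.31611865  0.09217206] ((0.47013533115386963, -0.3170819878578186), (0.027558423578739166, 0.02791096270084381), 8.901840209960938)
t 3.8 ee [ 0.4813 -0.2519  0.2315] head 9.35 q6 53.0 F [-0.17  0.76  0.35] open 0.0857 tilt [ 2.e-04 -0.e+00 -1.e+00]
shift [ 0.1115 -0.0197  0.0627] roll -0.0114
```

View pics/w2.png

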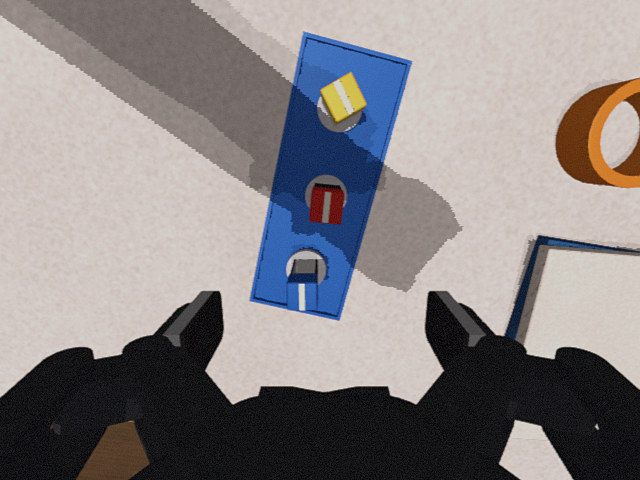

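Picture 3 (wrist): blue cap at ≈(303,293), stripe along the image vertical, so the jaws (horizontal) will grip the cap's x faces clear of the neighbour. Descending now.

Call:
{"method": "apply_moves", "body": {"commands": [[0.04,-0.022,0.062,0,1],[0.06,-0.022,0.062,0,1],[0.09,-0.022,0.062,0,1],[0.13,-0.022,0.062,0,1],[0.16,-0.022,0.062,0,1],[0.168,-0.022,0.062,0,1],[0.168,-0.022,0.062,0,1],[0.168,-0.022,0.062,0,1]]}}

```text
time: 4.6
ee_pos: [0.4707, -0.3166, 0.0655]
tcp_rot: [50.1, 89.8, -30.5]
wrist_force: [-0.6, -0.1, 0.5]
opening: 0.0857
```

```bash
python3 - <<'E'
from h import *
go([.4703,-.3168,.063],9)
E
```

```text
t 4.6 ee [ 0.4707 -0.3166  0.0655] head 9.41 q6 46.7 F [-0.64 -0.13  0.53] open 0.0857 tilt [ 0.0023 -0.0013 -1.    ]
shift [ 0.0025 -0.0005  0.0001] roll 0.0072
```

Call:
{"method": "apply_moves", "body": {"commands": [[0.002,0,0,0,0.2],[0.002,0,0,0,-0.2],[0.002,0,0,0,-0.6],[0.002,0,0,0,-0.6],[0.002,0,0,0,-0.6],[0.002,0,0,0,-0.6],[0.002,0,0,0,-0.6],[0.002,0,0,0,-0.6]], "newtons": 25}}

```text
time: 5.4
ee_pos: [0.4709, -0.3168, 0.064]
tcp_rot: [48.6, 89.8, -32.0]
wrist_force: [0.2, -0.2, 4.9]
opening: 0.0278
```

```bash
python3 - <<'E'
from h import *
go([.5,-.1,.2],-23)
E
```

```text
t 5.4 ee [ 0.4709 -0.3168  0.064 ] head 9.41 q6 46.7 F [ 0.24 -0.15  4.85] open 0.0278 tilt [ 0.0029 -0.0018 -1.    ]
shift [-0.1363  0.0644 -0.2088] roll 0.5656
```

Call:
{"method": "apply_moves", "body": {"commands": [[-0.03,0,0,0,-0.6],[-0.07,0,0,0,-0.6],[-0.12,0,0,0,-0.6],[-0.15,0.015,-0.04,0.1,-0.6],[-0.15,0.03,-0.08,0.2,-0.6],[-0.15,0.046,-0.125,0.3,-0.6],[-0.15,0.062,-0.17,0.4,-0.6],[-0.15,0.078,-0.215,0.5,-0.6],[-0.15,0.094,-0.26,0.565,-0.6],[-0.15,0.11,-0.305,0.565,-0.6],[-0.15,0.127,-0.35,0.565,-0.6],[-0.15,0.127,-0.35,0.565,-0.6]]}}

```text
time: 6.6
ee_pos: [0.5388, 0.0544, 0.2125]
tcp_rot: [87.5, 89.9, -25.1]
wrist_force: [-0.9, -1.2, -1.4]
opening: 0.0273
```

```bash
python3 - <<'E'
from h import *
go([.566,.194,.16],-23)
c=cams.camera("side")
cv2.imwrite("pics/s2.png",c["frame"])
E
```

```text
t 6.6 ee [0.5388 0.0544 0.2125] head -22.66 q6 118.5 F [-0.94 -1.19 -1.4 ] open 0.0273 tilt [ 1.5e-03 -7.0e-04 -1.0e+00]
shift [ 0.0524 -0.0287 -0.1393] roll 0.0059
```

View pics/s2.png

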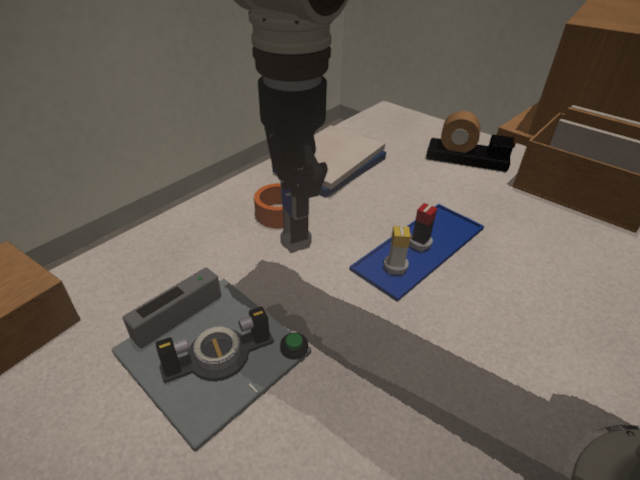

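Picture 4 (side): cell held upright at ≈(297,225), the two blanks undisturbed in the tray.

Call:
{"method": "apply_moves", "body": {"commands": [[0.03,-0.014,-0.046,0.006,-0.6],[0.05,-0.024,-0.092,0.006,-0.6],[0.052,-0.0287,-0.13,0.006,-0.6],[0.052,-0.0287,-0.1393,0.006,-0.6],[0.052,-0.0287,-0.1393,0.006,-0.6],[0.052,-0.0287,-0.1393,0.006,-0.6],[0.052,-0.0287,-0.1393,0.006,-0.6]]}}

```text
time: 7.35
ee_pos: [0.566, 0.19, 0.1609]
tcp_rot: [66.1, 89.9, -47.1]
wrist_force: [0.8, 0.2, -0.9]
opening: 0.0276
```

```bash
python3 - <<'E'
from h import *
go([.566,.194,.105],-23)
o=bot.get_obs();c=cams.camera("wrist")
i=c["frame"][200:440,220:440];s=cams.camera("side")
S=s["frame"][250:390,130:310];K=s["camera_matrix"];R=s["R"];t=s["t"];print(o["wrist_force"])
im=np.zeros((500,800,3),np.uint8);im[:480,:440]=cv2.resize(i,(440,480));im[:280,440:]=cv2.resize(S,(360,280));cv2.imwrite("pics/w3.png",im)
E
```

```text
t 7.35 ee [0.566  0.19   0.1609] head -23.16 q6 131.8 F [ 0.83  0.17 -0.89] open 0.0276 tilt [ 0.0018 -0.0019 -1.    ]
shift [ 0.0559 -0.0017 -0.0038] roll -0.0029
[ 0.83209513  0.16735808 -0.88782158]
```

View pics/w3.png

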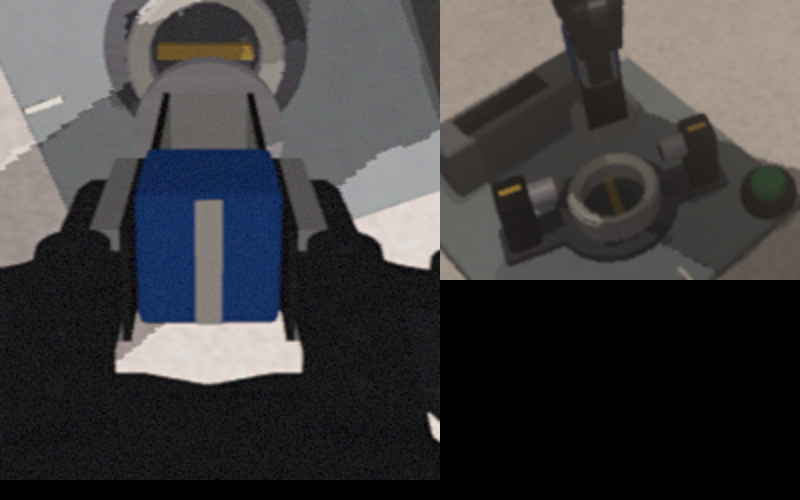

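Picture 5: the key (≈(205,51)) and the cap edges are parallel. The cap is only ≈2 mm off the key laterally, which matches the computed shift. Next I'll measure the cap's offset in the hand along tool z.

```bash
python3 - <<'E'
from h import *
o=bot.get_obs();c=cams.camera("wrist");W=cloud(c,o)
R=Ro.from_euler('xyz',o["tcp_rot"],degrees=True).as_matrix()
T=(W-o["ee_pos"])@R
h=cv2.cvtColor(c["frame"],cv2.COLOR_BGR2HSV)
m=(h[...,0]>100)&(h[...,0]<130)&(h[...,1]>120);m[:,:270]=0;m[:,370:]=0;m[:260]=0;m[380:]=0
P=T[m];P=P[np.isfinite(P).all(1)];print(len(P),np.percentile(P,[1,50,99],0))
q=P[P[:,0]<np.percentile(P[:,0],1)+.004];print("top",len(q),q.mean(0),cv2.minAreaRect(q[:,1:].astype(np.float32)))
# collar: top ring of collar, 44mm up from? tool x ~ underside(.06)-.016=.044
a=(abs(T[...,0]-.044)<.003)&(abs(T[...,1])<.025)&(abs(T[...,2])<.03);Q=T[a];print("collar",len(Q),np.percentile(Q,[1,50,99],0))
E
```

```text
5245 [[-0.02978593 -0.01420308 -0.01343601]
 [-0.02779444 -0.00071753 -0.00599008]
 [-0.00552232  0.01332144  0.01310937]]
top 3881 [-0.02820796 -0.00049727 -0.00090633] ((-0.0008455654606223106, -0.001889122650027275), (0.03235450014472008, 0.031785547733306885), 87.28602600097656)
collar 1399 [[ 0.04187165 -0.02187117 -0.02082772]
 [ 0.04378714 -0.00082815 -0.01226614]
 [ 0.0464949   0.02067509  0.00671417]]
```

Call:
{"method": "apply_moves", "body": {"commands": [[0,-0.001,-0.004,-0.003,-0.6],[0,-0.001,-0.004,-0.003,-0.6],[0,-0.001,-0.004,-0.003,-0.6],[0.02,-0.001,-0.004,-0.003,-0.6],[0.035,-0.001,-0.004,-0.003,-0.6],[0.045,-0.001,-0.004,-0.003,-0.6],[0.05,-0.001,-0.004,-0.003,-0.6],[0.05,-0.001,-0.004,-0.003,-0.6],[0.05,-0.001,-0.004,-0.003,-0.6]]}}

```text
time: 8.4
ee_pos: [0.5669, 0.1945, 0.1114]
tcp_rot: [81.2, 89.8, -31.8]
wrist_force: [-0.4, 0.2, -0.9]
opening: 0.0276
```

```bash
python3 - <<'E'
from h import *
go([.566,.194,.095],-23)
E
```

```text
t 8.4 ee [0.5669 0.1945 0.1114] head -22.98 q6 132.0 F [-0.39  0.17 -0.89] open 0.0276 tilt [ 0.0025 -0.0015 -1.    ]
shift [ 0.0164 -0.0007  0.0008] roll 0.0004
```

Call:
{"method": "apply_moves", "body": {"commands": [[0.002,-0.0006,0.0006,0,-0.6],[0.005,-0.0006,0.0006,0,-0.6],[0.008,-0.0006,0.0006,0,-0.6],[0.011,-0.0006,0.0006,0,-0.6],[0.014,-0.0006,0.0006,0,-0.6],[0.016,-0.0006,0.0006,0,-0.6],[0.017,-0.0006,0.0006,0,-0.6],[0.017,-0.0006,0.0006,0,-0.6]]}}

```text
time: 9.2
ee_pos: [0.5661, 0.1941, 0.0942]
tcp_rot: [77.5, 89.8, -35.5]
wrist_force: [0.1, -0.8, -1.0]
opening: 0.0276
```

Call:
{"method": "apply_moves", "body": {"commands": [[0.001,0,0,0,-0.6],[0.002,0,0,0,-0.6],[0.003,0,0,0,-0.6],[0.004,0,0,0,-0.6]]}}

```text
time: 9.6
ee_pos: [0.5661, 0.1942, 0.0902]
tcp_rot: [78.8, 89.8, -34.2]
wrist_force: [0.4, 0.4, -1.1]
opening: 0.0276
```

Call:
{"method": "apply_moves", "body": {"commands": [[0.001,0,0,0,-0.6],[0.002,0,0,0,-0.6],[0.003,0,0,0,-0.6],[0.0035,0,0,0,-0.6]]}}

```text
time: 10.0
ee_pos: [0.5661, 0.1941, 0.0866]
tcp_rot: [77.4, 89.8, -35.6]
wrist_force: [-0.0, -0.3, -0.6]
opening: 0.0279
```

Call:
{"method": "apply_moves", "body": {"commands": [[0.001,0,0,0,-0.6],[0.0015,0,0,0,-0.6]]}}

```text
time: 10.2
ee_pos: [0.5661, 0.1941, 0.0849]
tcp_rot: [75.7, 89.8, -37.3]
wrist_force: [-1.1, 0.4, -1.0]
opening: 0.0279
```

Call:
{"method": "apply_moves", "body": {"commands": [[0.0005,0,0,0,-0.6],[0.001,0,0,0,-0.6]]}}

```text
time: 10.4
ee_pos: [0.5661, 0.1941, 0.0839]
tcp_rot: [76.6, 89.8, -36.4]
wrist_force: [-0.5, -0.2, -1.9]
opening: 0.028
```

Already below the key height with no contact force, so the slot is going over the key.

Call:
{"method": "apply_moves", "body": {"commands": [[0.001,0,0,0,-0.6],[0.002,0,0,0,-0.6],[0.002,0,0,0,-0.6]]}}

```text
time: 10.7
ee_pos: [0.566, 0.1941, 0.0817]
tcp_rot: [74.2, 89.9, -38.8]
wrist_force: [1.0, -0.7, -1.4]
opening: 0.0273
```

Call:
{"method": "apply_moves", "body": {"commands": [[0.0005,0,0,0,-0.6],[0.001,0,0,0,-0.6]]}}

```text
time: 10.9
ee_pos: [0.566, 0.1941, 0.0806]
tcp_rot: [72.3, 89.9, -40.6]
wrist_force: [-0.2, 0.1, -1.3]
opening: 0.0275
```

Call:
{"method": "apply_moves", "body": {"commands": [[0.0005,0,0,0,-0.6],[0.001,0,0,0,-0.6]]}}

```text
time: 11.1
ee_pos: [0.5661, 0.1942, 0.0805]
tcp_rot: [87.4, 89.8, -25.5]
wrist_force: [-2.8, -0.8, 8.9]
opening: 0.028
```

Floor contact at underside ≈0.020. Easing off, then releasing.

Call:
{"method": "apply_moves", "body": {"commands": [[-0.0005,0,0,0,-0.6],[-0.0005,0,0,0,-0.6],[-0.0005,0,0,0,-0.2],[-0.0005,0,0,0,0.3],[-0.0005,0,0,0,0.6],[-0.0005,0,0,0,0.6],[-0.0005,0,0,0,0.6]]}}

```text
time: 11.8
ee_pos: [0.5661, 0.1942, 0.081]
tcp_rot: [87.3, 89.8, -25.7]
wrist_force: [0.3, -0.3, -0.1]
opening: 0.0682
```

Call:
{"method": "apply_moves", "body": {"commands": [[-0.02,0,0,0,0.6],[-0.05,0,0,0,0.6],[-0.09,0,0,0,0.6],[-0.13,0,0,0,0.6],[-0.13,0,0.05,0,0.6],[-0.13,0,0.09,0,0.6],[-0.13,0,0.09,0,0.6],[-0.13,0,0.09,0,0.6]]}}

```text
time: 12.6
ee_pos: [0.5307, 0.1109, 0.2115]
tcp_rot: [98.9, 89.8, -14.2]
wrist_force: [-0.5, 0.6, -0.0]
opening: 0.068
```

```bash
python3 - <<'E'
from h import *
go([.49,.11,.1],-23)
o=bot.get_obs();c=cams.camera("wrist");W=cloud(c,o);f=c["frame"];cv2.imwrite("pics/w4.png",f)
R=W.reshape(-1,3);m=(abs(R[:,2]-.108)<.012)&(np.hypot(R[:,0]-.566,R[:,1]-.194)<.03)
q=R[m];print("cap z",np.percentile(q[:,2],[5,50,95]));q=q[abs(q[:,2]-np.median(q[:,2]))<.004];print(q.mean(0),cv2.minAreaRect(q[:,:2].astype(np.float32)))
h=cv2.cvtColor(f,cv2.COLOR_BGR2HSV)
g=(h[...,0]>50)&(h[...,0]<80)&(h[...,1]>120)&(np.hypot(W[...,0]-.49,W[...,1]-.115)<.03)
print("btn",g.sum(),np.nanmedian(W[g],0),np.nanmin(W[g],0),np.nanmax(W[g],0))
print(cams.spot_in("read_top","wrist"))
E
```

```text
t 12.6 ee [0.5307 0.1109 0.2115] head -23.06 q6 124.9 F [-0.46  0.55 -0.04] open 0.068 tilt [ 3.6e-03 -9.0e-04 -1.0e+00]
shift [ 0.1113 -0.0375  0.0169] roll -0.0011
cap z [0.10719653 0.10874941 0.11002322]
[0.56542841 0.19342013 0.10869257] ((0.5652520656585693, 0.19355082511901855), (0.028091898187994957, 0.027850883081555367), 67.92405700683594)
btn 788 [0.49152956 0.11649024 0.03445833] [0.46834277 0.09703131 0.02234662] [0.51266407 0.14405818 0.30814797]
[{'rect': [275.0, 221.5, 299.0, 248.1], 'confidence': 0.81}]
```

View pics/w4.png

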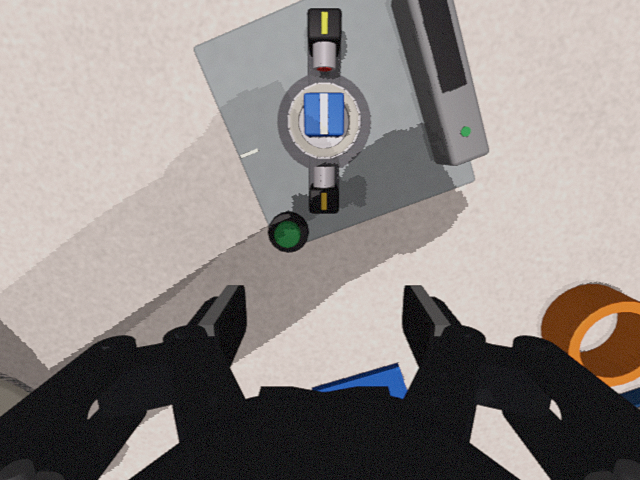

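Picture 6 (wrist): cell seated, its stripe at ≈(323,115) pointing at the lamp and sensor posts. The cap top is at 108.7 mm (108 expected when home). The button is at ≈(288,234). Next: close the fingers and go above the button.

Call:
{"method": "apply_moves", "body": {"commands": [[0,-0.036,0.014,0,-1],[0,-0.036,0.014,0,-1],[0,-0.036,0.014,0,-1],[0,-0.036,0.014,0,-1],[0,-0.036,0.014,0,-1],[0.04,-0.036,0.014,0,-1],[0.08,-0.036,0.014,0,-1],[0.12,-0.036,0.014,0,-1],[0.15,-0.036,0.014,0,-1],[0.15,-0.036,0.014,0,-1],[0.15,-0.036,0.014,0,-1]]}}

```text
time: 13.8
ee_pos: [0.493, 0.113, 0.0615]
tcp_rot: [88.6, 89.8, -24.4]
wrist_force: [0.3, -0.2, 0.5]
opening: -0.0
```

```bash
python3 - <<'E'
from h import *
go([.4916,.112,.035],-23)
W=cloud(c:=cams.camera("wrist"),bot.get_obs());cv2.imwrite("pics/w5.png",np.hstack([c["frame"][200:480,180:480],cams.camera("side")["frame"][200:480,150:400]]))
E
```

```text
t 13.8 ee [0.493  0.113  0.0615] head -22.97 q6 125.9 F [ 0.25 -0.19  0.51] open -0.0 tilt [ 0.0024 -0.0011 -1.    ]
shift [ 0.0265 -0.001   0.0015] roll 0.0006
```

View pics/w5.png

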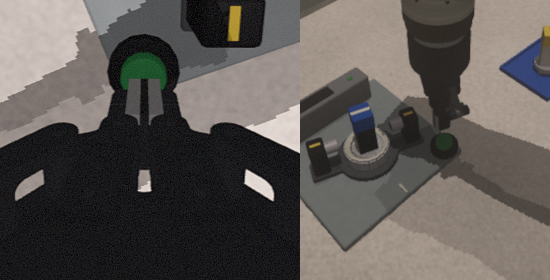

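Picture 7: the shut fingertips are over the button (≈(143,70)), and the cell stands in the well clear of the arm.

Call:
{"method": "apply_moves", "body": {"commands": [[0.01,-0.001,0.0015,0,-1],[0.02,-0.001,0.0015,0,-1],[0.025,-0.001,0.0015,0,-1],[0.027,-0.001,0.0015,0,-1],[0.029,-0.001,0.0015,0,-1],[0.029,-0.001,0.0015,0,-1]]}}

```text
time: 14.5
ee_pos: [0.4926, 0.1122, 0.0339]
tcp_rot: [107.6, 89.7, -5.4]
wrist_force: [-1.2, 0.0, 1.9]
opening: 0.0001
```

Call:
{"method": "apply_moves", "body": {"commands": [[0.001,0,0,0,-1],[0.002,0,0,0,-1],[0.002,0,0,0,-1]]}}

```text
time: 14.8
ee_pos: [0.4927, 0.1122, 0.032]
tcp_rot: [108.3, 89.7, -4.7]
wrist_force: [-1.0, -0.7, 2.6]
opening: 0.0001
```

Call:
{"method": "apply_moves", "body": {"commands": [[0.001,0,0,0,-1],[0.002,0,0,0,-1],[0.002,0,0,0,-1]]}}

```text
time: 15.1
ee_pos: [0.4927, 0.1122, 0.03]
tcp_rot: [109.1, 89.7, -3.8]
wrist_force: [-1.7, -0.5, 3.6]
opening: -0.0003
```

Spring force is rising as expected; continuing to the stop.

Call:
{"method": "apply_moves", "body": {"commands": [[0.001,0,0,0,-1],[0.002,0,0,0,-1],[0.002,0,0,0,-1]]}}

```text
time: 15.4
ee_pos: [0.4928, 0.1123, 0.0281]
tcp_rot: [109.4, 89.7, -3.6]
wrist_force: [-1.5, -0.5, 4.4]
opening: 0.0004
```

Call:
{"method": "apply_moves", "body": {"commands": [[0.0005,0,0,0,-1],[0.001,0,0,0,-1],[0.001,0,0,0,-1]]}}

```text
time: 15.7
ee_pos: [0.4928, 0.1123, 0.028]
tcp_rot: [111.1, 89.6, -1.9]
wrist_force: [-4.3, -1.3, 11.2]
opening: 0.0002
```

Hard stop reached (11 N, no more travel). Retreating.

Call:
{"method": "apply_moves", "body": {"commands": [[-0.01,0,0,0,-1],[-0.04,0,0,0,-1],[-0.09,0,0,0,-1],[-0.14,0,0,0,-1],[-0.18,0,0.05,0,-1],[-0.18,0,0.05,0,-1],[-0.18,0,0.05,0,-1]]}}

```text
time: 16.4
ee_pos: [0.4726, 0.0654, 0.2093]
tcp_rot: [113.8, 89.5, 0.8]
wrist_force: [-0.3, 0.2, -1.1]
opening: -0.0
```

```bash
python3 - <<'E'
from h import *
go([.4916,.112,.035],-23)
c=cams.camera("wrist");W=cloud(c,bot.get_obs());
R=W.reshape(-1,3);m=(abs(R[:,2]-.108)<.012)&(np.hypot(R[:,0]-.566,R[:,1]-.194)<.03)
q=R[m];q=q[abs(q[:,2]-np.median(q[:,2]))<.004];print(q.mean(0),cv2.minAreaRect(q[:,:2].astype(np.float32)))
cv2.imwrite("pics/s3.png",cams.camera("side")["frame"])
E
```

```text
t 16.4 ee [0.4726 0.0654 0.2093] head -23.08 q6 121.0 F [-0.31  0.21 -1.13] open -0.0 tilt [ 9.1e-03  1.0e-04 -1.0e+00]
shift [ 0.1744 -0.0022 -0.0496] roll -0.0013
[0.56237283 0.1889878  0.10666913] ((0.5627566576004028, 0.18925058841705322), (0.018538333475589752, 0.02836773358285427), 65.05106353759766)
```

View pics/s3.png

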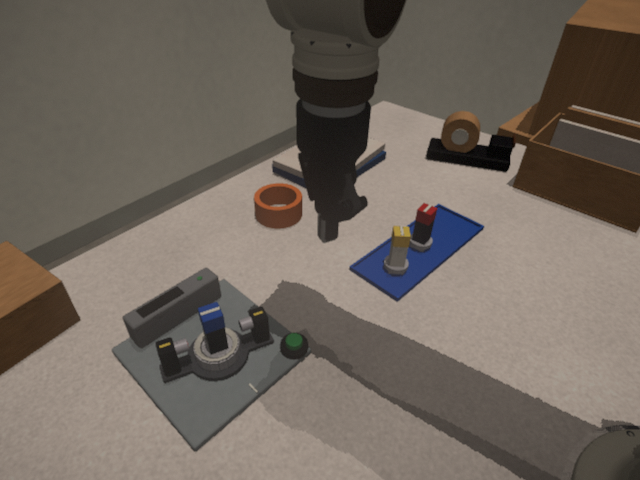

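Picture 8 (side): the cell stands home at ≈(212,330), the button is out again, the blanks and tape roll are in place, and the arm is clear. The last wrist cap reading was cut off at the image edge (18 of 28 mm), so its shifted centre means nothing.

```bash
python3 -c "
from workcell import bot
print(bot.job_done())"
```

```text
the job is handed in; nothing more can be done
None
```

I set the blue-capped cell in the tester's well, let go of it, pressed the read button to its stop, and handed the job in at about 16.5 s of robot time.

- **Seating:** I lined the cell up with the key by camera, at a heading of about -23° (the head sits about 21° off the base). Its slot went straight over the key, so no turning search was needed. The largest contact force was about 9 N, when it touched the floor.
- **Cell check:** After release the cap top measured 108.7 mm (108 expected when home), and the cap's stripe pointed at the lamp and sensor posts.
- **Button:** It travelled about 6 mm with the force rising to 4.4 N, then stopped hard at 11 N. It came back out when I lifted off.
- **Last look:** The side picture shows the cell standing in the well, the two blanks and the tape roll in place, and the arm clear.
- **Failed check:** The final wrist measurement of the cap gave a shifted centre and a height of 106.7 mm. It saw only part of the cap (about 18 of 28 mm, cut off at the picture's edge), so I went by the earlier full reading and the side picture.

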